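# Tamp the turning offcuts flat in their crate

### The job

Take the wooden tamper by its handle and press down the offcuts that stick up in the plywood crate, until every piece lies flat on the crate floor. Touch the offcuts with the tamper only, not with the gripper; then stand the tamper upright in the middle of its cork mat and let go, leaving the bowl, mallet and tin where they are.

Things in the scene. Friction and masses are not known exactly. Their poses are not given: they have to be found in the camera images.
- crate: Fixed open plywood offcut crate, outside 238 x 130 mm and 77 mm high, walls and floor 9 mm thick, so inside 220 (x) by 112 (y) mm, the inner floor 9 mm above the bench. Origin: centre of the underside, on the bench; x along its length, y across, z up.
- mat: Fixed square cork mat, 130 x 130 x 5 mm, on which the tamper stands. Origin: centre of its underside, on the bench; x, y along its edges, z up.
- tamper: Loose wooden tamper, about 0.3 kg: flat square foot 76 x 76 x 22 mm with an upright handle of square section 32 x 32 mm rising from its middle to 170 mm above the sole (a flat brass collar, 8 mm high, round the handle's root). Origin: centre of the sole; z up along the handle; x, y along the edges of the foot and of the handle's section. It stands on the mat.
- offcut_a: Loose wood offcut, 84 (own x) x 46 (y) x 30 mm (z); origin at its middle, 24 mm above the bench when flat. It starts leaning at 45 degrees, foot on the crate floor, upper end on the crate's -x end wall; its highest edge is 80 mm above the floor, 20 mm in from that wall. Pressed there (1 to 3 N), the foot slips inwards and it drops flat.
- offcut_b: Loose wood offcut, 80 (own x) x 42 (y) x 30 mm (z); origin at its middle, 24 mm above the bench when flat. It starts leaning at 45 degrees, foot on the crate floor, upper end on the crate's -x end wall; its highest edge is 80 mm above the floor, 20 mm in from that wall. Pressed there (1 to 3 N), the foot slips inwards and it drops flat.
- offcut_c: Loose wood offcut, 82 (own x) x 44 (y) x 30 mm (z); origin at its middle, 24 mm above the bench when flat. It starts leaning at 45 degrees, foot on the crate floor, upper end on the crate's +x end wall; its highest edge is 80 mm above the floor, 20 mm in from that wall. Pressed there (1 to 3 N), the foot slips inwards and it drops flat.
- offcut_d: Loose wood offcut, 86 (own x) x 46 (y) x 30 mm (z); origin at its middle, 24 mm above the bench when flat. It starts leaning at 45 degrees, foot on the crate floor, upper end on the crate's +x end wall; its highest edge is 80 mm above the floor, 20 mm in from that wall. Pressed there (1 to 3 N), the foot slips inwards and it drops flat.
- round_a: Loose round wood offcut, 32 mm diameter, 46 mm long, lying across the crate near its middle and free to roll; its axis is its own y; origin at its middle, 25 mm above the bench.
- round_b: Loose round wood offcut, 32 mm diameter, 46 mm long, lying across the crate near its middle and free to roll; its axis is its own y; origin at its middle, 25 mm above the bench.
- bowl: Bystander: turned wooden bowl, 140 mm across, 60 mm high; origin at the centre of its underside.
- mallet: Bystander: turned wooden mallet standing on its head, 80 mm across, 195 mm high; origin at the centre of its underside.
- wax_tin: Bystander: plain closed tin, 76 mm across, 60 mm high; origin at the centre of its underside.

How it is judged:
By the outcome, as a careful person would: the job done as asked, in the order asked, and still so for the second after the job is handed in, with the robot touching nothing.
It also fails if it takes over 51 s, if anything falls off the work surface, if the arm or the gripper's body presses on something with over 40 N, if the wrist force passes 120 N, or if a joint passes its speed limit or range.

### The arm

A 6-joint arm with a two-finger parallel gripper is mounted at the origin on the work surface. World frame = base frame: x ahead of the robot, y to its left, z up, the work surface at z = 0. Lengths are in m, angles in rad, forces in N, time in s.
With the tool pointing down it reaches from about 0.35 to 0.975 m from the base axis. Payload 7.1 kg.
Tool frame: the origin (TCP) lies midway between the tips of the shut fingers; the grasp point (between the pads) lies 19 mm behind it; z points along the fingers, x is the direction in which the jaws open and shut, and the axes are right-handed (so a half turn about z gives the same grasp; the last joint's range is limited). The gripper opens to 88 mm and grips with 3 to 60 N. Pads are 20 mm wide; open, the fingers measure 115 mm over their backs; the gripper's body (75 mm by 178 mm) begins 61 mm behind the grasp point.
Start: joints at [1.184, 0.423, 1.63, -0, 1.089, -0.019], TCP at [0.225, 0.583, 0.202] pointing down, gripper open.
Joint ranges: [-3, 3], [-0.9, 2.11], [0.09, 2.58], [-1.31, 4.45], [0.11, 2.69], [-2.54, 2.54]. Speed limits (rad/s): [2.39, 2.39, 3.01, 3.14, 3.14, 3.14].

### API

Orientations are given as a rotation vector (axis times angle).
In Python, from station import r, camera, nets gives the robot as it stands. The module is installed in compiled form; this text tells all that it offers.
- The arm moves only by the tool drive_tool, never from a script. Its argument "targets" is a list of rows, each an object with "delta_rot": the turn, a rotation vector about the tool's x, y, z in degrees, a list of three; "dp": the shift along the tool's x, y, z in mm, a list of three; "claw": the closure, from 0 (fully open) to 1 (shut). A call has 1 to 12 rows; each row is the pose to reach, as a shift and turn from the pose measured when the call began, along the tool's axes at that moment; what a row does not reach only later rows make up. A row lasts 1/12 s, in which the tool goes at most 41.7 mm and 7.16 degrees, less where a joint would pass 70% of its speed; a pose out of reach is approached as far as the arm can. A call with a gripper value outside its range is refused whole. The fingers move at their own pace and stop on an object; the grip force is fixed at half the most. Time passes only in rows, so rows that repeat a pose let the fingers close. It gives the time, the measured TCP pose, the force and the opening at its end, in the units of the state.
- r.read_state(): the state, without advancing time (a new reading comes with each control period).
- camera(name): name is "scene" or "top"; returns a dict with "pixels" (384x512x3 uint8, red, green, blue), "fx", "fy", "cx", "cy" (pixels), "rvec" (rotation vector, rad) and "tvec" (3), from world to camera coordinates, as OpenCV has them. Camera axes: x right, y down, z forward; pixel columns grow to the right and rows downward; lengths in m; the calibration is good to about 2 mm. A picture is of the moment at which its call begins. There is no depth.
- r.close_job(): hands the job in, once; it reports no verdict.
Trained networks look in a picture, given as the dict that the camera call returned (one of the last four; its "shot" number tells which), for a name from the list of things; names that differ only in an ending like _2 or _b are one class to them, and where a whole thing is asked for, a point or a joint stands for the part that bears it (a point fixed in the world has none). Each returns a list of dicts, best first, with "score" (0 to 1); they miss things now and then, are a little off and sometimes report something else, mostly with a low value. They report only what shows in the picture. A call takes as long as a camera call.
- nets.look_for(picture, thing): "centre" ([x, y, z] in m, in the coordinates of the camera as it stood for that picture, good to about 4 mm: the middle of the surface that is visible of it).
- nets.silhouettes(picture, thing): "region" (384x512 bool, what is visible of it).
- nets.pinpoint(picture, thing): "centre" ([x, y, z] in m, in the coordinates of the camera as it stood for that picture, good to about 4 mm: a listed point, or the origin of a listed thing).
The state is a dict: "t": time; "q": joint angles; "dq": joint speeds; "effort": joint torques, N m; "ee_pos": TCP position; "tcp_rot": TCP orientation; "force": force on the tool from outside, world axes, zero at the start; "ft_torque": the same for the moment, N m; "gripper_width": finger opening in m.
Only numpy, scipy, OpenCV 4.12 (cv2) and the standard library are available. Lean on these libraries where they do the work, as an engineer would, in place of code of your own. Each camera call takes 0.05 s, during which the arm holds its last target.

## Working session

There is one attempt and no reset: what is moved stays moved. The work goes in short steps, Python scripts to look and compute and a tool call to move; the robot and the scene stay as the last step left them, time stands still between calls to the robot, and variables do not carry over. Pictures are saved under pics/ and viewed, and the job is handed in when it is done.

Besides the shell and the picture viewer there is one more tool, called after "Emit:" as name(argument=value, ...) on one line, values as JSON. drive_tool: Moves the arm, as the interface text tells. Its arguments: {"type":"object","properties":{"targets":{"type":"array"}},"required":["targets"]}

```bash
mkdir -p pics; cat > h.py <<'E'
import numpy as np, cv2
from station import r, camera, nets
def snap(name,fn):
    p=camera(name); cv2.imwrite('pics/'+fn,cv2.cvtColor(p['pixels'],cv2.COLOR_RGB2BGR)); return p
def Rt(p): return cv2.Rodrigues(np.array(p['rvec'],float))[0],np.array(p['tvec'],float).ravel()
def w(p,c):
    R,t=Rt(p); return R.T@(np.array(c)-t)
def ray(p,u,v,z):
    R,t=Rt(p); o=-R.T@t; d=R.T@np.array([(u-p['cx'])/p['fx'],(v-p['cy'])/p['fy'],1]); return o+d*(z-o[2])/d[2]
def proj(p,X):
    R,t=Rt(p); c=R@np.array(X)+t; return np.array([c[0]/c[2]*p['fx']+p['cx'],c[1]/c[2]*p['fy']+p['cy']])
E
python3 - <<'E'
from h import *
s=r.read_state();print({k:np.round(v,3) for k,v in s.items()})
for n in ('scene','top'):
    p=snap(n,n+'0.png')
    for th in ['crate','mat','tamper','offcut_a','offcut_c','round_a','bowl','mallet','wax_tin']:
        print(n,th,[(round(d['score'],2),np.round(w(p,d['centre']),3).tolist()) for d in nets.pinpoint(p,th)])
E
```

```text
{'t': np.float64(0.0), 'q': array([ 1.184,  0.424,  1.631, -0.   ,  1.089, -0.019]), 'dq': array([ 0.002, -0.   , -0.   ,  0.002, -0.   ,  0.002]), 'effort': array([-2.0000e-03, -5.4464e+01, -2.7366e+01,  6.4000e-02,  2.3000e-02,
       -0.0000e+00]), 'ee_pos': array([0.224, 0.583, 0.201]), 'tcp_rot': array([ 2.589e+00,  1.777e+00, -2.000e-03]), 'force': array([ 0.229, -0.478, -0.438]), 'ft_torque': array([-0.019, -0.019,  0.001]), 'gripper_width': np.float64(0.087)}
scene crate [(0.92, [0.582, -0.17, -0.004]), (0.26, [0.746, 0.007, -0.004])]
scene mat [(0.85, [0.547, 0.127, -0.004])]
scene tamper [(0.85, [0.541, 0.128, 0.004]), (0.59, [0.646, 0.354, -0.001])]
scene offcut_a [(0.95, [0.51, -0.148, 0.047]), (0.92, [0.645, -0.198, 0.048]), (0.78, [0.648, -0.137, 0.047]), (0.67, [0.51, -0.195, 0.048])]
scene offcut_c [(0.95, [0.51, -0.148, 0.047]), (0.92, [0.645, -0.198, 0.048]), (0.78, [0.648, -0.137, 0.047]), (0.67, [0.51, -0.195, 0.048])]
scene round_a [(0.61, [0.57, -0.202, 0.025]), (0.53, [0.589, -0.14, 0.025])]
scene bowl [(0.8, [0.744, 0.007, -0.004])]
scene mallet [(0.86, [0.651, -0.335, -0.003])]
scene wax_tin [(0.82, [0.64, 0.351, 0.0])]
top crate [(0.75, [0.581, -0.171, -0.002])]
top mat []
top tamper [(0.97, [0.546, 0.123, 0.008])]
top offcut_a [(0.86, [0.65, -0.204, 0.045]), (0.74, [0.51, -0.203, 0.049]), (0.71, [0.651, -0.142, 0.049]), (0.61, [0.511, -0.149, 0.043])]
top offcut_c [(0.86, [0.65, -0.204, 0.045]), (0.74, [0.51, -0.203, 0.049]), (0.71, [0.651, -0.142, 0.049]), (0.61, [0.511, -0.149, 0.043])]
top round_a [(0.81, [0.573, -0.204, 0.025]), (0.49, [0.596, -0.144, 0.02]), (0.21, [0.543, 0.125, 0.004])]
top bowl [(0.92, [0.744, 0.009, 0.0]), (0.39, [0.595, -0.143, 0.022])]
top mallet [(0.82, [0.656, -0.335, -0.001])]
top wax_tin [(0.73, [0.648, 0.352, 0.005])]
```

View pics/scene0.png

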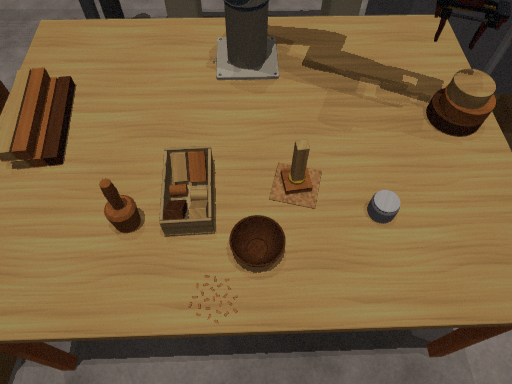

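View pics/top0.png

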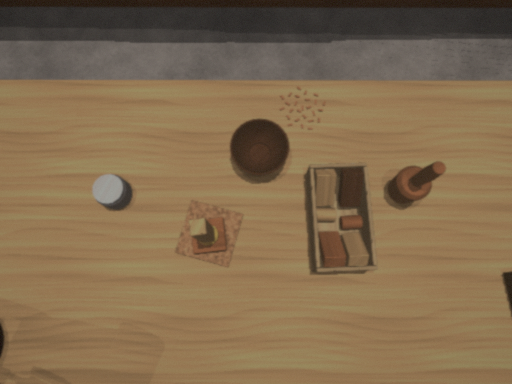

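```bash
python3 - <<'E'
from h import *
a=cv2.imread('pics/top0.png')
cv2.imwrite('pics/z1.png',cv2.resize(a[150:290,290:430],None,fx=4.2,fy=4.2,interpolation=cv2.INTER_CUBIC))
cv2.imwrite('pics/z2.png',cv2.resize(a[190:280,165:255],None,fx=6.4,fy=6.4,interpolation=cv2.INTER_CUBIC))
p=camera('top'); print(p['fx'],p['cx'],p['cy'],-Rt(p)[0].T@Rt(p)[1])
for th in ['mat','tamper','crate']:
    for d in nets.silhouettes(p,th)[:1]:
        m=d['region'].astype('uint8'); c=max(cv2.findContours(m,0,2)[0],key=cv2.contourArea); rc=cv2.minAreaRect(c); b=cv2.boxPoints(rc)
        print(th,d['score'],rc); 
        z={'mat':.005,'tamper':.03,'crate':.077}[th]
        P=np.array([ray(p,*x,z)[:2] for x in b]);print(P.round(3).tolist(),P.mean(0), np.degrees(np.arctan2(*(P[1]-P[0])[::-1])))
        cv2.imwrite('pics/m_%s.png'%th,m*255)
p=camera('scene')
for th in ['mat','crate']:
    for d in nets.silhouettes(p,th)[:1]:
        m=d['region'].astype('uint8'); c=max(cv2.findContours(m,0,2)[0],key=cv2.contourArea)
        z={'mat':.005,'crate':.077}[th]
        P=np.array([ray(p,*x[0],z)[:2] for x in c],'float32'); print(th,cv2.minAreaRect(P*1000))
E
```

```text
360.85016979107155 259.1774967791193 196.4534540164716 [0.45287319 0.01160147 0.85315032]
tamper 0.67 ((207.74998474121094, 234.75), (35.00680160522461, 35.11723327636719), 83.6598129272461)
[[0.579, 0.172], [0.588, 0.091], [0.508, 0.081], [0.5, 0.16]] [0.54369539 0.12588297] -83.59833628911453
crate 0.95 ((340.8938293457031, 216.9071044921875), (109.42375946044922, 65.92033386230469), 86.18592071533203)
[[0.696, -0.093], [0.706, -0.242], [0.465, -0.241], [0.456, -0.102]] [ 0.58069014 -0.16919994] -86.0295736978259
mat ((552.441162109375, 128.5882568359375), (128.42173767089844, 129.24049377441406), 75.23192596435547)
crate ((600.62939453125, -166.34158325195312), (274.96209716796875, 135.25137329101562), 2.3672726154327393)
```

View pics/z1.png

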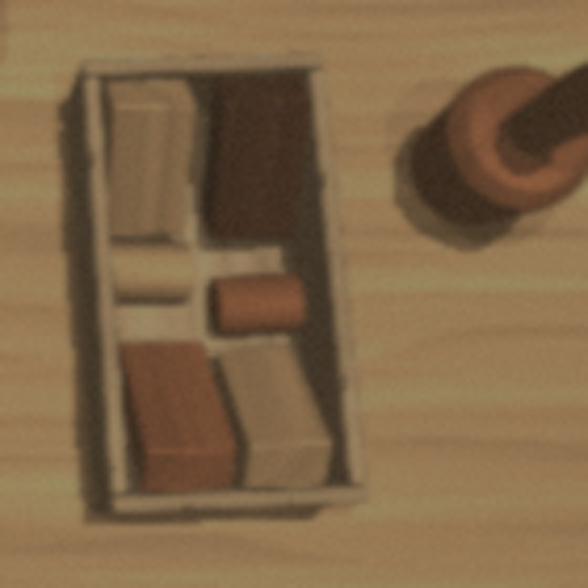

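View pics/z2.png

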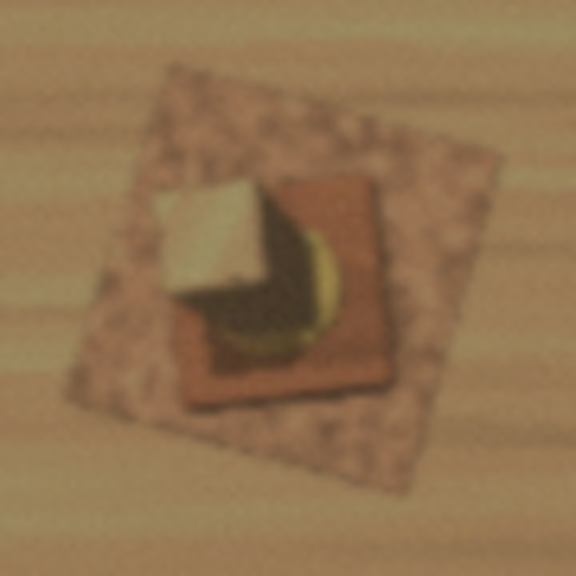

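```bash
python3 - <<'E'
from h import *
p=camera('top')
def f(pts,s,off,z):
    P=np.array([ray(p,(x+.5)/s-.5+off[0],(y+.5)/s-.5+off[1],z)[:2] for x,y in pts]);
    print(P.round(4).tolist(),P.mean(0).round(4)); 
    for i in range(len(P)):
        d=P[(i+1)%len(P)]-P[i]; print('  len %.1f ang %.1f'%(1e3*np.hypot(*d),np.degrees(np.arctan2(d[1],d[0]))))
print('mat');f([(172,66),(502,155),(408,495),(68,402)],6.4,(165,190),.005)
print('ttop');f([(155,198),(255,178),(270,278),(178,295)],6.4,(165,190),.175)
print('foot');f([(375,178),(395,382),(185,408)],6.4,(165,190),.027)
print('crate');f([(80,65),(322,58),(365,495),(112,512)],4.2,(290,150),.077)
ps=camera('scene')
R,t=Rt(ps)
print(-R.T@t, ps['fx'])
# grid check: overlay crate model in both
def boxpts(c,yaw,lx,ly,z):
    c_,s_=np.cos(yaw),np.sin(yaw)
    return [[c[0]+a*lx/2*c_-b*ly/2*s_,c[1]+a*lx/2*s_+b*ly/2*c_,z] for a,b in((1,1),(1,-1),(-1,-1),(-1,1))]
for pp,n in((p,'top'),(ps,'scene')):
    im=cv2.cvtColor(pp['pixels'],cv2.COLOR_RGB2BGR); im=cv2.resize(im,None,fx=4,fy=4,interpolation=cv2.INTER_CUBIC)
    def dr(c,yaw,lx,ly,z,col):
        q=np.array([proj(pp,X) for X in boxpts(c,np.radians(yaw),lx,ly,z)]); cv2.polylines(im,[np.int32((q+.5)*4-.5)],True,col,1)
    dr((.582,-.171),4,.238,.13,.077,(0,255,0)); dr((.582,-.171),4,.22,.112,.077,(0,255,0));
    dr((.547,.126),-15,.13,.13,.005,(255,0,0))
    dr((.545,.125),6,.032,.032,.17+.005,(255,255,0)); dr((.545,.125),6,.076,.076,.027,(255,255,0))
    if n=='top':
        cv2.imwrite('pics/o1.png',im[600:1160,1160:1760]);cv2.imwrite('pics/o2.png',im[760:1100,680:1020])
    else:
        cv2.imwrite('pics/o3.png',im[560:1000,600:1320])
E
```

```text
mat
[[0.6297, 0.1709], [0.5959, 0.0469], [0.4718, 0.0797], [0.505, 0.2038]] [0.5506 0.1253]
  len 128.5 ang -105.3
  len 128.4 ang 165.2
  len 128.4 ang 75.0
  len 128.9 ang -14.8
ttop
[[0.5544, 0.1424], [0.5603, 0.113], [0.5306, 0.1077], [0.5256, 0.1345]] [0.5427 0.1244]
  len 30.0 ang -78.5
  len 30.2 ang -169.8
  len 27.3 ang 100.5
  len 29.8 ang 15.4
foot
[[0.5838, 0.0918], [0.5106, 0.0832], [0.5016, 0.1573]] [0.532  0.1108]
  len 73.6 ang -173.3
  len 74.6 ang 97.0
  len 105.1 ang -38.6
crate
[[0.6944, -0.1025], [0.6983, -0.2323], [0.4687, -0.2392], [0.4604, -0.1115]] [ 0.5805 -0.1714]
  len 129.8 ang -88.3
  len 229.8 ang -178.3
  len 127.9 ang 93.7
  len 234.2 ang 2.2
[ 1.14223069 -0.01504446  0.91441295] 381.5800277305454
```

View pics/o1.png

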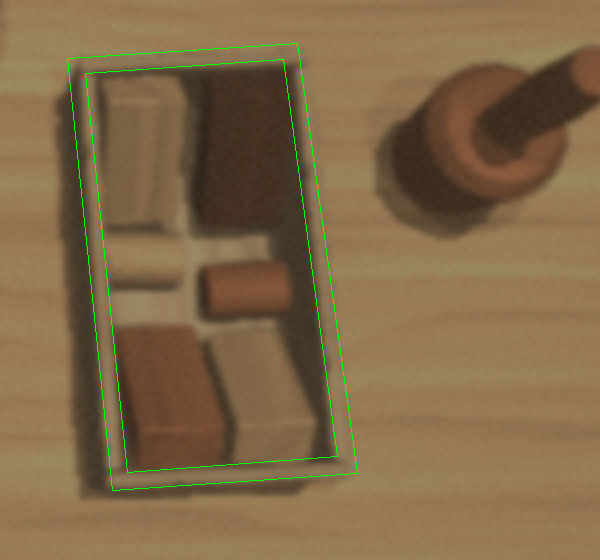

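View pics/o2.png

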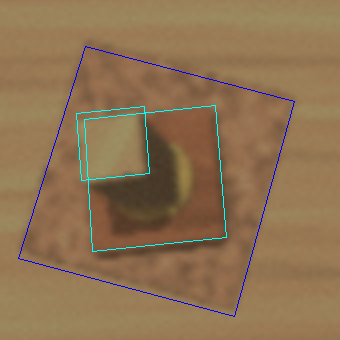

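View pics/o3.png

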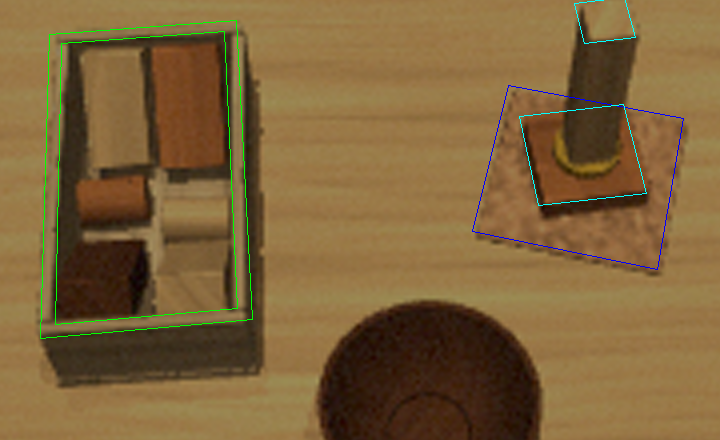

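```bash
cat >> h.py <<'E'
from scipy.spatial.transform import Rotation as Ro
def go(pos,yaw):
    "tool-frame dp (mm), delta_rot (deg) to TCP pos, tool x at yaw (deg), z down"
    s=r.read_state(); R0=Ro.from_rotvec(s['tcp_rot']); y=np.radians(yaw)
    Rd=Ro.from_matrix(np.array([[np.cos(y),np.sin(y),0],[np.sin(y),-np.cos(y),0],[0,0,-1]]))
    X=R0.as_matrix()[:,0]
    print('t',round(float(s['t']),2),'pos',np.round(s['ee_pos'],4),'yaw',np.degrees(np.arctan2(X[1],X[0])).round(2),'F',np.round(s['force'],1),'T',np.round(s['ft_torque'],2),'w',round(float(s['gripper_width']),4))
    print('dp',(1e3*(R0.inv().apply(np.array(pos)-s['ee_pos']))).round(1).tolist(),'rot',np.degrees((R0.inv()*Rd).as_rotvec()).round(2).tolist())
E
python3 -c "
from h import *
go((.543,.1245,.22),6.7)"
```

```text
t 1.45 pos [0.2247 0.5832 0.2022] yaw 68.93 F [ 0.1 -0.5  0.1] T [ 0.01  0.02 -0.05] w 0.0877
dp [-313.6, 462.0, -17.8] rot [0.0, 0.0, 62.23]
```

Emit:
drive_tool(targets=[{"dp": [-22, 33, -4], "delta_rot": [0, 0, 5], "claw": 0}, {"dp": [-45, 66, -8], "delta_rot": [0, 0, 10], "claw": 0}, {"dp": [-67, 99, -18], "delta_rot": [0, 0, 15], "claw": 0}, {"dp": [-90, 132, -18], "delta_rot": [0, 0, 20], "claw": 0}, {"dp": [-112, 165, -18], "delta_rot": [0, 0, 25], "claw": 0}, {"dp": [-134, 198, -18], "delta_rot": [0, 0, 30], "claw": 0}, {"dp": [-157, 231, -18], "delta_rot": [0, 0, 35], "claw": 0}, {"dp": [-179, 264, -18], "delta_rot": [0, 0, 40], "claw": 0}, {"dp": [-202, 297, -18], "delta_rot": [0, 0, 45], "claw": 0}, {"dp": [-224, 330, -18], "delta_rot": [0, 0, 50], "claw": 0}, {"dp": [-246, 363, -18], "delta_rot": [0, 0, 55], "claw": 0}, {"dp": [-269, 396, -18], "delta_rot": [0, 0, 60], "claw": 0}])

```text
t: 2.45
ee_pos: [0.4985, 0.1881, 0.2205]
tcp_rot: [-3.132, -0.238, -0.001]
force: [-0.2, 0.5, 0.1]
gripper_width: 0.0875
```

```bash
python3 -c "
from h import *
go((.543,.1245,.22),6.7)"
```

```text
t 2.45 pos [0.4985 0.1881 0.2205] yaw 8.68 F [-0.2  0.5  0.1] T [-0.06  0.04  0.02] w 0.0875
dp [34.4, 69.6, 0.5] rot [-0.01, -0.04, 1.98]
```

Emit:
drive_tool(targets=[{"dp": [12, 24, 0], "delta_rot": [0, 0, 1], "claw": 0}, {"dp": [25, 50, 0], "delta_rot": [0, 0, 2], "claw": 0}, {"dp": [34.4, 69.6, 0], "delta_rot": [0, 0, 2], "claw": 0}, {"dp": [34.4, 69.6, 0], "delta_rot": [0, 0, 2], "claw": 0}, {"dp": [34.4, 69.6, 0], "delta_rot": [0, 0, 2], "claw": 0}])

```text
t: 2.87
ee_pos: [0.5432, 0.1237, 0.2204]
tcp_rot: [-3.136, -0.179, -0.001]
force: [-1.2, -0.1, -0.1]
gripper_width: 0.0877
```

```bash
python3 -c "
from h import *
go((.543,.1245,.111),6.7)
p=snap('top','t1.png');snap('scene','s1.png')
a=cv2.imread('pics/t1.png')[170:300,140:280];b=cv2.imread('pics/s1.png')[120:250,220:360]
cv2.imwrite('pics/c1.png',cv2.resize(np.hstack([a,b]),None,fx=2.8,fy=2.8,interpolation=2))"
```

```text
t 2.87 pos [0.5432 0.1237 0.2204] yaw 6.55 F [-1.2 -0.1 -0.1] T [-0.03  0.1   0.03] w 0.0877
dp [-0.2, -0.7, 109.4] rot [-0.02, -0.03, -0.15]
```

View pics/c1.png

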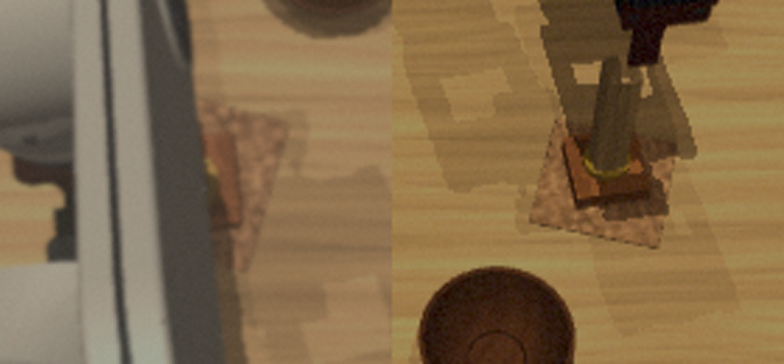

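```bash
python3 -c "
from h import *
p=camera('scene')
for X in [(.543+.05,.1237+.006,.22),(.543-.05,.1237-.006,.22),(.543,.1245,.175),(.543,.1245,.03)]:
    u=proj(p,X);print(X,u,(u-[220,120])*2.8+[392,0])"
```

```text
(0.5930000000000001, 0.1297, 0.22) [307.05775989 148.51076482] [635.7617277   79.83014149]
(0.49300000000000005, 0.1177, 0.22) [297.88189929 116.44428219] [610.06931801  -9.95600986]
(0.543, 0.1245, 0.175) [300.59553221 144.0625445 ] [617.66749018  67.37512461]
(0.543, 0.1245, 0.03) [294.91298651 177.01667686] [601.75636224 159.6466952 ]
```

```bash
python3 -c "
from h import *
b=cv2.imread('pics/s1.png')[90:200,240:350]
cv2.imwrite('pics/c2.png',cv2.resize(cv2.convertScaleAbs(b,alpha=1.8,beta=20),None,fx=5.4,fy=5.4,interpolation=2))"
```

```text
(no output)
```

View pics/c2.png

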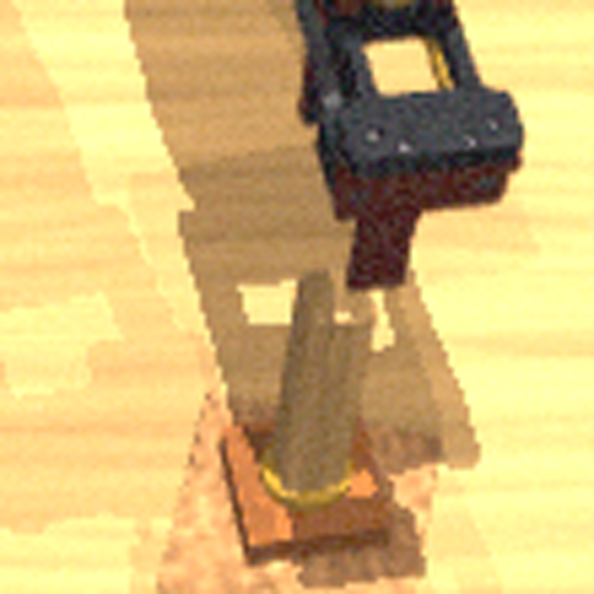

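Emit:
drive_tool(targets=[{"dp": [0, 0, 20], "delta_rot": [0, 0, 0], "claw": 0}, {"dp": [0, 0, 40], "delta_rot": [0, 0, 0], "claw": 0}, {"dp": [0, 0, 60], "delta_rot": [0, 0, 0], "claw": 0}, {"dp": [0, 0, 80], "delta_rot": [0, 0, 0], "claw": 0}, {"dp": [0, 0, 100], "delta_rot": [0, 0, 0], "claw": 0}, {"dp": [0, 0, 109], "delta_rot": [0, 0, 0], "claw": 0}, {"dp": [0, 0, 109], "delta_rot": [0, 0, 0], "claw": 0}])

```text
t: 3.6
ee_pos: [0.5403, 0.126, 0.1096]
tcp_rot: [3.136, 0.187, -0.006]
force: [-0.5, 0.8, 0.8]
gripper_width: 0.088
```

```bash
python3 -c "
from h import *
go((.543,.1245,.111),6.7)
snap('scene','s2.png')
b=cv2.imread('pics/s2.png')[90:200,240:350]
cv2.imwrite('pics/c3.png',cv2.resize(cv2.convertScaleAbs(b,alpha=1.8,beta=20),None,fx=5.4,fy=5.4,interpolation=2))"
```

```text
t 3.6 pos [0.5403 0.126  0.1096] yaw 6.82 F [-0.5  0.8  0.8] T [-0.05  0.1  -0.01] w 0.088
dp [2.5, 1.9, -1.4] rot [-0.01, 0.22, 0.12]
```

View pics/c3.png

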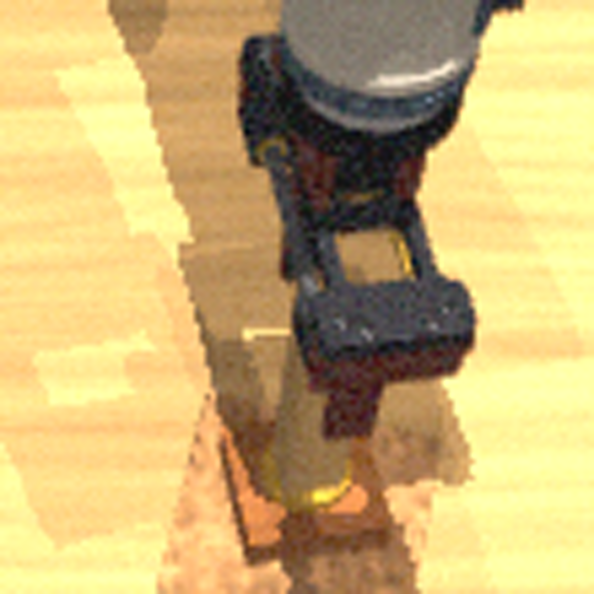

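```bash
python3 -c "
from h import *
p=camera('scene')
for X in [(.5403+.05,.132,.11),(.543,.1245,.03),(.543,.1245,.11),(.543,.13,.11)]:
    u=proj(p,X);print(X,(u-[240,90])*5.4)
s=r.read_state();print(s['ee_pos'],s['dq'].round(3))"
```

```text
(0.5903, 0.132, 0.11) [337.50832183 456.8652364 ]
(0.543, 0.1245, 0.03) [296.53012718 469.89005503]
(0.543, 0.1245, 0.11) [312.524376   377.13645111]
(0.543, 0.13, 0.11) [323.79052548 376.88449211]
[0.54224176 0.12606654 0.11183227] [-0.006 -0.019 -0.016 -0.002  0.002  0.001]
```

Emit:
drive_tool(targets=[{"dp": [0, 0, 0], "delta_rot": [0, 0, 0], "claw": 1}, {"dp": [0, 0, 0], "delta_rot": [0, 0, 0], "claw": 1}, {"dp": [0, 0, 0], "delta_rot": [0, 0, 0], "claw": 1}, {"dp": [0, 0, 0], "delta_rot": [0, 0, 0], "claw": 1}, {"dp": [0, 0, 0], "delta_rot": [0, 0, 0], "claw": 1}, {"dp": [0, 0, 0], "delta_rot": [0, 0, 0], "claw": 1}, {"dp": [0, 0, 0], "delta_rot": [0, 0, 0], "claw": 1}, {"dp": [0, 0, 0], "delta_rot": [0, 0, 0], "claw": 1}])

```text
t: 4.37
ee_pos: [0.5422, 0.126, 0.1118]
tcp_rot: [-3.136, -0.186, -0.0]
force: [-0.2, -0.1, -0.1]
gripper_width: 0.0383
```

```bash
python3 -c "
from h import *
go((.543,.1245,.111),6.7)
p=snap('scene','s3.png')
for d in nets.pinpoint(p,'tamper'): print(d['score'],w(p,d['centre']).round(4))
b=cv2.imread('pics/s3.png')[90:200,240:350]
cv2.imwrite('pics/c4.png',cv2.resize(cv2.convertScaleAbs(b,alpha=1.8,beta=20),None,fx=5.4,fy=5.4,interpolation=2))"
```

```text
t 4.37 pos [0.5422 0.126  0.1118] yaw 6.78 F [-0.2 -0.1 -0.1] T [-0.03  0.14  0.02] w 0.0383
dp [0.6, 1.6, 0.8] rot [-0.03, -0.01, 0.08]
0.83 [0.5423 0.1282 0.0039]
```

View pics/c4.png

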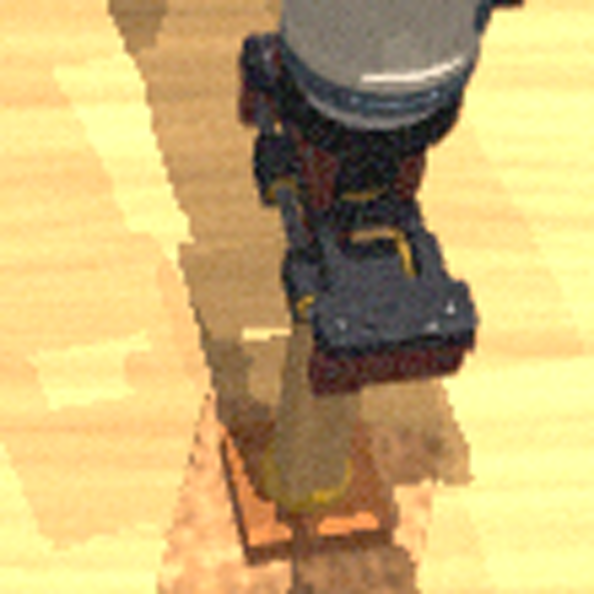

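Emit:
drive_tool(targets=[{"dp": [0, 0, 0], "delta_rot": [0, 0, 0], "claw": 1}, {"dp": [0, 0, 0], "delta_rot": [0, 0, 0], "claw": 1}, {"dp": [0, 0, 0], "delta_rot": [0, 0, 0], "claw": 1}, {"dp": [0, 0, 0], "delta_rot": [0, 0, 0], "claw": 1}])

```text
t: 4.8
ee_pos: [0.5421, 0.126, 0.1118]
tcp_rot: [-3.136, -0.186, 0.0]
force: [-0.2, -0.4, 0.1]
gripper_width: 0.032
```

Emit:
drive_tool(targets=[{"dp": [0, 0, -8], "delta_rot": [0, 0, 0], "claw": 1}, {"dp": [0, 0, -20], "delta_rot": [0, 0, 0], "claw": 1}, {"dp": [0, 0, -36], "delta_rot": [0, 0, 0], "claw": 1}, {"dp": [0, 0, -55], "delta_rot": [0, 0, 0], "claw": 1}, {"dp": [0, 0, -75], "delta_rot": [0, 0, 0], "claw": 1}, {"dp": [0, 0, -95], "delta_rot": [0, 0, 0], "claw": 1}, {"dp": [0, 0, -115], "delta_rot": [0, 0, 0], "claw": 1}, {"dp": [0, 0, -128], "delta_rot": [0, 0, 0], "claw": 1}, {"dp": [0, 0, -130], "delta_rot": [0, 0, 0], "claw": 1}, {"dp": [0, 0, -130], "delta_rot": [0, 0, 0], "claw": 1}])

```text
t: 5.63
ee_pos: [0.5426, 0.126, 0.2432]
tcp_rot: [-3.135, -0.186, -0.004]
force: [-0.0, 0.1, -2.4]
gripper_width: 0.0322
```

```bash
python3 -c "
from h import *
import numpy as np
th=np.radians(2.3); C=np.array([.581,-.171]); 
t=C+np.array([np.cos(th),np.sin(th)])*-.065
print(t); go((t[0],t[1],.245),2.3)
p=snap('scene','s4.png');q=snap('top','t4.png')
for P in (p,q):
  for k in ('mat','tamper'):
    for d in nets.pinpoint(P,k): print(k,round(d['score'],2),w(P,d['centre']).round(4))
b=cv2.imread('pics/s4.png')[70:250,160:350]
cv2.imwrite('pics/c5.png',cv2.resize(b,None,fx=3.1,fy=3.1,interpolation=2))"
```

```text
[ 0.51605236 -0.17360857]
t 5.63 pos [0.5426 0.126  0.2432] yaw 6.78 F [-0.   0.1 -2.4] T [-0.07  0.07  0.03] w 0.0322
dp [-61.8, 294.4, -2.1] rot [-0.05, -0.14, 4.48]
mat 0.71 [ 0.5489  0.1254 -0.0024]
tamper 0.73 [0.5398 0.1286 0.1338]
mat 0.64 [0.5482 0.1271 0.0023]
tamper 0.86 [0.5455 0.1227 0.1363]
```

View pics/c5.png

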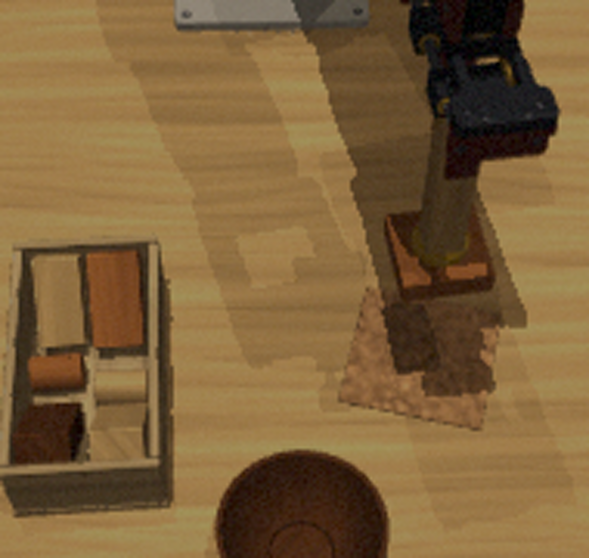

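Emit:
drive_tool(targets=[{"dp": [-3, 14, 0], "delta_rot": [0, 0, 0.4], "claw": 1}, {"dp": [-8, 40, 0], "delta_rot": [0, 0, 0.8], "claw": 1}, {"dp": [-15, 72, 0], "delta_rot": [0, 0, 1.2], "claw": 1}, {"dp": [-22, 104, 0], "delta_rot": [0, 0, 1.7], "claw": 1}, {"dp": [-29, 136, 0], "delta_rot": [0, 0, 2.1], "claw": 1}, {"dp": [-35, 168, 0], "delta_rot": [0, 0, 2.6], "claw": 1}, {"dp": [-42, 200, 0], "delta_rot": [0, 0, 3], "claw": 1}, {"dp": [-49, 232, 0], "delta_rot": [0, 0, 3.5], "claw": 1}, {"dp": [-55, 260, 0], "delta_rot": [0, 0, 4], "claw": 1}, {"dp": [-59, 282, 0], "delta_rot": [0, 0, 4.5], "claw": 1}, {"dp": [-62, 294.4, 0], "delta_rot": [0, 0, 4.5], "claw": 1}, {"dp": [-62, 294.4, 0], "delta_rot": [0, 0, 4.5], "claw": 1}])

```text
t: 6.93
ee_pos: [0.5141, -0.1763, 0.2404]
tcp_rot: [3.141, 0.058, -0.004]
force: [0.0, -0.4, -2.1]
gripper_width: 0.0321
```

```bash
python3 -c "
from h import *
go((.516,-.1736,.2),2.3)
p=snap('scene','s5.png');q=snap('top','t5.png')
for P in (p,q):
  for k in ('tamper','crate'):
    for d in nets.pinpoint(P,k): print(k,round(d['score'],2),w(P,d['centre']).round(4))
a=cv2.imread('pics/t5.png')[150:290,290:430]
b=cv2.imread('pics/s5.png')[110:250,130:270]
cv2.imwrite('pics/c6.png',cv2.resize(np.hstack([a,b]),None,fx=2.8,fy=2.8,interpolation=2))"
```

```text
t 6.93 pos [ 0.5141 -0.1763  0.2404] yaw 2.13 F [ 0.  -0.4 -2.1] T [-0.04  0.05  0.01] w 0.0321
dp [2.2, -2.7, 40.4] rot [0.01, 0.15, -0.17]
tamper 0.73 [ 0.5112 -0.1732  0.1321]
crate 0.69 [ 0.5793 -0.1695 -0.0034]
tamper 0.68 [ 0.5723 -0.203   0.0251]
tamper 0.58 [ 0.5169 -0.1753  0.1354]
crate 0.79 [ 0.5797 -0.1702 -0.004 ]
```

View pics/c6.png

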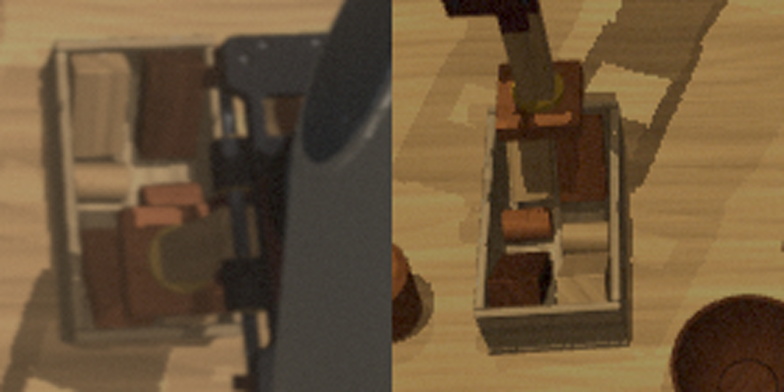

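Emit:
drive_tool(targets=[{"dp": [1, -1, 10], "delta_rot": [0, 0, 0], "claw": 1}, {"dp": [2, -3, 22], "delta_rot": [0, 0, 0], "claw": 1}, {"dp": [2.2, -3, 32], "delta_rot": [0, 0, 0], "claw": 1}, {"dp": [2.2, -3, 32], "delta_rot": [0, 0, 0], "claw": 1}, {"dp": [2.2, -3, 32], "delta_rot": [0, 0, 0], "claw": 1}])

```text
t: 7.65
ee_pos: [0.5164, -0.1691, 0.2078]
tcp_rot: [-3.14, -0.066, 0.006]
force: [0.0, -1.1, -3.6]
gripper_width: 0.0316
```

```bash
python3 -c "
from h import *
go((.516,-.1736,.146),2.3)
p=snap('scene','s6.png');q=snap('top','t6.png')
a=cv2.imread('pics/t6.png')[150:290,290:430]
b=cv2.imread('pics/s6.png')[110:250,130:270]
cv2.imwrite('pics/c7.png',cv2.resize(np.hstack([a,b]),None,fx=2.8,fy=2.8,interpolation=2))"
```

```text
t 7.65 pos [ 0.5164 -0.1691  0.2078] yaw 2.41 F [ 0.  -1.1 -3.6] T [-0.07  0.07  0.05] w 0.0316
dp [-0.4, 4.6, 61.8] rot [-0.07, 0.23, 0.11]
```

View pics/c7.png

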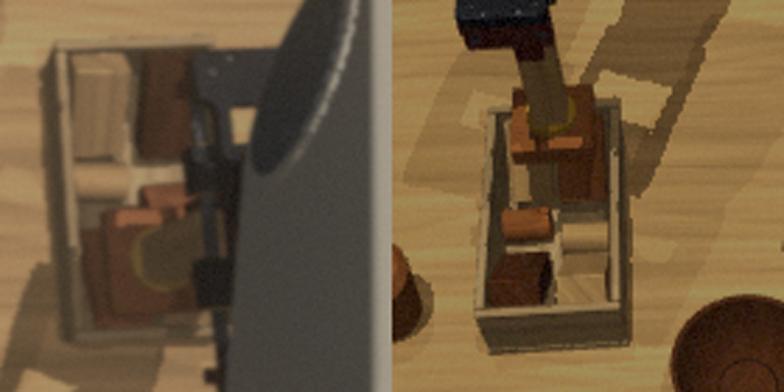

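```bash
python3 -c "
from h import *
go((.516,-.1736,.146),2.3)"
```

```text
t 7.75 pos [ 0.5172 -0.1696  0.2089] yaw 2.39 F [ 0.7  0.4 -2.7] T [-0.04  0.06 -0.01] w 0.0319
dp [-1.2, 4.0, 62.9] rot [-0.02, 0.11, 0.09]
```

Emit:
drive_tool(targets=[{"dp": [-1, 2, 2], "delta_rot": [0, 0, 0], "claw": 1}, {"dp": [-1, 4, 5], "delta_rot": [0, 0, 0], "claw": 1}, {"dp": [-1, 4, 9], "delta_rot": [0, 0, 0], "claw": 1}, {"dp": [-1, 4, 13], "delta_rot": [0, 0, 0], "claw": 1}, {"dp": [-1, 4, 16], "delta_rot": [0, 0, 0], "claw": 1}, {"dp": [-1, 4, 19], "delta_rot": [0, 0, 0], "claw": 1}, {"dp": [-1, 4, 22], "delta_rot": [0, 0, 0], "claw": 1}, {"dp": [-1, 4, 25], "delta_rot": [0, 0, 0], "claw": 1}, {"dp": [-1, 4, 28], "delta_rot": [0, 0, 0], "claw": 1}, {"dp": [-1, 4, 31], "delta_rot": [0, 0, 0], "claw": 1}, {"dp": [-1, 4, 34], "delta_rot": [0, 0, 0], "claw": 1}])

```text
t: 8.67
ee_pos: [0.5163, -0.1736, 0.1746]
tcp_rot: [-3.141, -0.066, 0.003]
force: [0.5, 0.0, -2.4]
gripper_width: 0.032
```

```bash
python3 -c "
from h import *
go((.516,-.1736,.146),2.3)
p=snap('scene','s7.png');q=snap('top','t7.png')
a=cv2.imread('pics/t7.png')[150:290,290:430]
b=cv2.imread('pics/s7.png')[110:250,130:270]
cv2.imwrite('pics/c8.png',cv2.resize(np.hstack([a,b]),None,fx=2.8,fy=2.8,interpolation=2))"
```

```text
t 8.67 pos [ 0.5163 -0.1736  0.1746] yaw 2.39 F [ 0.5  0.  -2.4] T [-0.11  0.11  0.01] w 0.032
dp [-0.2, -0.0, 28.6] rot [-0.02, 0.11, 0.09]
```

View pics/c8.png

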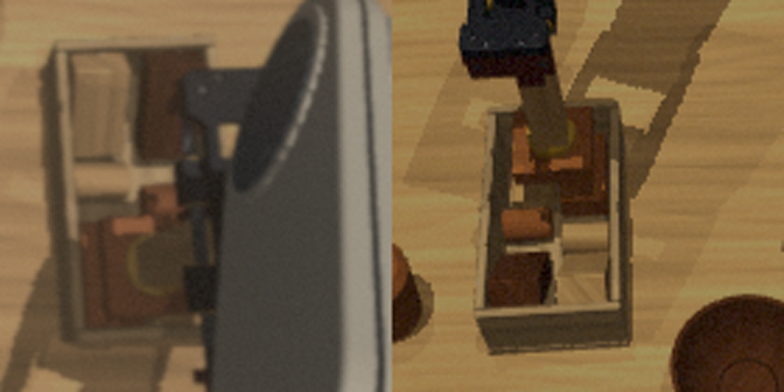

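Emit:
drive_tool(targets=[{"dp": [0, 0, 3], "delta_rot": [0, 0, 0], "claw": 1}, {"dp": [0, 0, 6], "delta_rot": [0, 0, 0], "claw": 1}, {"dp": [0, 0, 9], "delta_rot": [0, 0, 0], "claw": 1}, {"dp": [0, 0, 12], "delta_rot": [0, 0, 0], "claw": 1}, {"dp": [0, 0, 15], "delta_rot": [0, 0, 0], "claw": 1}, {"dp": [0, 0, 18], "delta_rot": [0, 0, 0], "claw": 1}, {"dp": [0, 0, 21], "delta_rot": [0, 0, 0], "claw": 1}, {"dp": [0, 0, 24], "delta_rot": [0, 0, 0], "claw": 1}, {"dp": [0, 0, 26], "delta_rot": [0, 0, 0], "claw": 1}])

```text
t: 9.52
ee_pos: [0.5157, -0.1734, 0.1479]
tcp_rot: [-3.14, -0.065, 0.005]
force: [-0.5, 0.0, -1.9]
gripper_width: 0.0321
```

```bash
python3 -c "
from h import *
go((.516,-.1736,.146),2.3)
p=snap('scene','s8.png');q=snap('top','t8.png')
a=cv2.imread('pics/t8.png')[150:290,290:430]
b=cv2.imread('pics/s8.png')[110:250,130:270]
cv2.imwrite('pics/c9.png',cv2.resize(np.hstack([a,b]),None,fx=2.8,fy=2.8,interpolation=2))
go((.516,-.1736,.146),2.3)"
```

```text
t 9.52 pos [ 0.5157 -0.1734  0.1479] yaw 2.39 F [-0.5  0.  -1.9] T [-0.04  0.04 -0.02] w 0.0321
dp [0.3, 0.2, 1.9] rot [-0.05, 0.18, 0.09]
t 9.62 pos [ 0.5156 -0.1734  0.1479] yaw 2.39 F [ 0.2  0.4 -2.3] T [-0.09  0.03 -0.05] w 0.0319
dp [0.4, 0.2, 1.9] rot [-0.05, 0.2, 0.09]
```

View pics/c9.png

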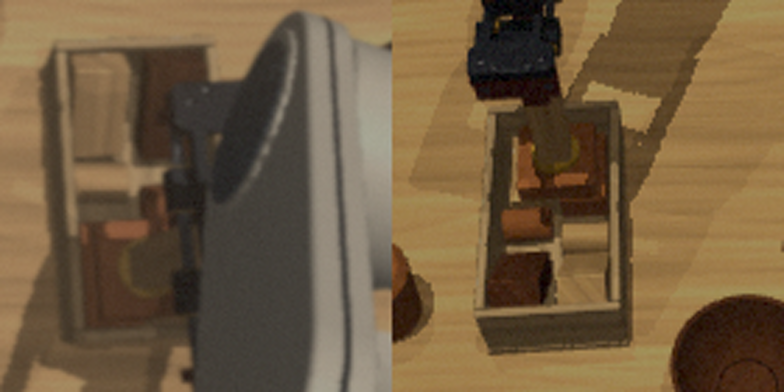

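Emit:
drive_tool(targets=[{"dp": [0, 0, 1], "delta_rot": [0, 0, 0], "claw": 1}, {"dp": [0, 0, 2], "delta_rot": [0, 0, 0], "claw": 1}, {"dp": [0, 0, 3], "delta_rot": [0, 0, 0], "claw": 1}, {"dp": [0, 0, 3], "delta_rot": [0, 0, 0], "claw": 1}])

```text
t: 9.95
ee_pos: [0.5159, -0.1735, 0.1458]
tcp_rot: [-3.14, -0.066, 0.004]
force: [-2.4, 1.2, 6.0]
gripper_width: 0.0316
```

Emit:
drive_tool(targets=[{"dp": [0, 0, -4], "delta_rot": [0, 0, 0], "claw": 1}, {"dp": [0, 0, -14], "delta_rot": [0, 0, 0], "claw": 1}, {"dp": [0, 0, -29], "delta_rot": [0, 0, 0], "claw": 1}, {"dp": [0, 0, -45], "delta_rot": [0, 0, 0], "claw": 1}, {"dp": [0, 0, -62], "delta_rot": [0, 0, 0], "claw": 1}, {"dp": [0, 0, -77], "delta_rot": [0, 0, 0], "claw": 1}, {"dp": [0, 0, -84], "delta_rot": [0, 0, 0], "claw": 1}, {"dp": [0, 0, -84], "delta_rot": [0, 0, 0], "claw": 1}])

```text
t: 10.62
ee_pos: [0.5173, -0.1739, 0.2321]
tcp_rot: [3.14, 0.065, 0.001]
force: [-0.4, -0.6, -2.8]
gripper_width: 0.0318
```

```bash
python3 -c "
from h import *
th=np.radians(2.3); C=np.array([.581,-.171]); 
t=C+np.array([np.cos(th),np.sin(th)])*.065
print(t); go((t[0],t[1],.23),2.3)
p=snap('scene','s9.png');q=snap('top','t9.png')
a=cv2.imread('pics/t9.png')[150:290,290:430]
b=cv2.imread('pics/s9.png')[110:250,130:270]
cv2.imwrite('pics/c10.png',cv2.resize(np.hstack([a,b]),None,fx=2.8,fy=2.8,interpolation=2))
go((t[0],t[1],.23),2.3)"
```

```text
[ 0.64594764 -0.16839143]
t 10.62 pos [ 0.5173 -0.1739  0.2321] yaw 2.39 F [-0.4 -0.6 -2.8] T [-0.07  0.02  0.01] w 0.0318
dp [128.8, -0.2, 2.2] rot [0.05, -0.05, 0.09]
t 10.72 pos [ 0.5159 -0.1734  0.2297] yaw 2.39 F [-0.2  0.1 -1.8] T [-0.04  0.07  0.03] w 0.0318
dp [130.1, 0.4, -0.6] rot [-0.04, 0.16, 0.09]
```

View pics/c10.png

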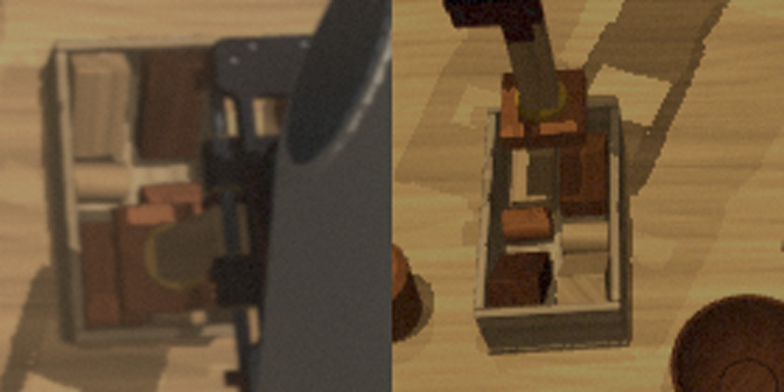

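Emit:
drive_tool(targets=[{"dp": [8, 0, 0], "delta_rot": [0, 0, 0], "claw": 1}, {"dp": [22, 0, 0], "delta_rot": [0, 0, 0], "claw": 1}, {"dp": [42, 0, 0], "delta_rot": [0, 0, 0], "claw": 1}, {"dp": [64, 0, 0], "delta_rot": [0, 0, 0], "claw": 1}, {"dp": [86, 0, 0], "delta_rot": [0, 0, 0], "claw": 1}, {"dp": [108, 0, 0], "delta_rot": [0, 0, 0], "claw": 1}, {"dp": [124, 0, 0], "delta_rot": [0, 0, 0], "claw": 1}, {"dp": [132, 0.4, 0], "delta_rot": [0, 0, 0], "claw": 1}, {"dp": [132, 0.4, 0], "delta_rot": [0, 0, 0], "claw": 1}])

```text
t: 11.47
ee_pos: [0.6489, -0.168, 0.2278]
tcp_rot: [-3.14, -0.066, 0.006]
force: [0.0, 0.0, -2.9]
gripper_width: 0.032
```

```bash
python3 -c "
from h import *
p=snap('scene','s10.png');q=snap('top','t10.png')
for P in (p,q):
  for k in ('tamper','crate','offcut_a','round_a'):
    for d in nets.pinpoint(P,k): print(k,round(d['score'],2),w(P,d['centre']).round(4))
a=cv2.imread('pics/t10.png')[150:290,290:430]
b=cv2.imread('pics/s10.png')[110:250,130:270]
cv2.imwrite('pics/c11.png',cv2.resize(np.hstack([a,b]),None,fx=2.8,fy=2.8,interpolation=2))
go((.648,-.1683,.21),2.3)"
```

```text
tamper 0.93 [ 0.6469 -0.1665  0.1194]
offcut_a 0.84 [ 0.5116 -0.1497  0.0224]
offcut_a 0.75 [ 0.6431 -0.191   0.0476]
offcut_a 0.7 [ 0.6491 -0.1381  0.0478]
offcut_a 0.54 [ 0.5125 -0.1997  0.0234]
round_a 0.56 [ 0.5872 -0.1398  0.0225]
tamper 0.68 [ 0.6499 -0.169   0.1241]
crate 0.98 [ 0.5842 -0.1706 -0.0006]
offcut_a 0.87 [ 0.5148 -0.2005  0.0252]
offcut_a 0.81 [ 0.5112 -0.1474  0.02  ]
offcut_a 0.6 [ 0.6513 -0.1392  0.0465]
offcut_a 0.57 [ 0.6478 -0.2037  0.0466]
round_a 0.84 [ 0.594  -0.1454  0.0198]
round_a 0.64 [ 0.5709 -0.2064  0.0233]
t 11.97 pos [ 0.6476 -0.1684  0.2297] yaw 2.37 F [-0.2  0.9 -3.4] T [-0.08  0.01 -0.04] w 0.0318
dp [0.5, -0.1, 19.7] rot [-0.03, 0.14, 0.07]
```

View pics/c11.png

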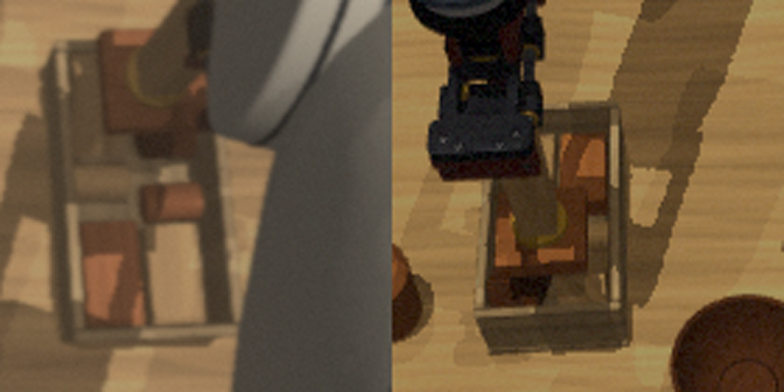

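Emit:
drive_tool(targets=[{"dp": [0, 0, 8], "delta_rot": [0, 0, 0], "claw": 1}, {"dp": [0, 0, 18], "delta_rot": [0, 0, 0], "claw": 1}, {"dp": [0, 0, 27], "delta_rot": [0, 0, 0], "claw": 1}, {"dp": [0, 0, 32], "delta_rot": [0, 0, 0], "claw": 1}, {"dp": [0, 0, 35], "delta_rot": [0, 0, 0], "claw": 1}, {"dp": [0, 0, 38], "delta_rot": [0, 0, 0], "claw": 1}, {"dp": [0, 0, 41], "delta_rot": [0, 0, 0], "claw": 1}, {"dp": [0, 0, 44], "delta_rot": [0, 0, 0], "claw": 1}, {"dp": [0, 0, 47], "delta_rot": [0, 0, 0], "claw": 1}, {"dp": [0, 0, 50], "delta_rot": [0, 0, 0], "claw": 1}, {"dp": [0, 0, 53], "delta_rot": [0, 0, 0], "claw": 1}, {"dp": [0, 0, 56], "delta_rot": [0, 0, 0], "claw": 1}])

```text
t: 12.97
ee_pos: [0.6475, -0.1684, 0.1735]
tcp_rot: [-3.14, -0.065, 0.004]
force: [-0.1, -0.1, -2.0]
gripper_width: 0.0317
```

```bash
python3 -c "
from h import *
go((.648,-.1683,.146),2.3)
p=snap('scene','s11.png');q=snap('top','t11.png')
a=cv2.imread('pics/t11.png')[150:290,290:430]
b=cv2.imread('pics/s11.png')[110:250,130:270]
cv2.imwrite('pics/c12.png',cv2.resize(np.hstack([a,b]),None,fx=2.8,fy=2.8,interpolation=2))
go((.648,-.1683,.146),2.3)"
```

```text
t 12.97 pos [ 0.6475 -0.1684  0.1735] yaw 2.37 F [-0.1 -0.1 -2. ] T [-0.03  0.06  0.01] w 0.0317
dp [0.6, -0.1, 27.5] rot [-0.03, 0.13, 0.07]
t 13.07 pos [ 0.6471 -0.1683  0.1731] yaw 2.38 F [ 0.5  0.3 -2.2] T [-0.02  0.08 -0.01] w 0.032
dp [1.0, 0.0, 27.0] rot [-0.05, 0.19, 0.08]
```

View pics/c12.png

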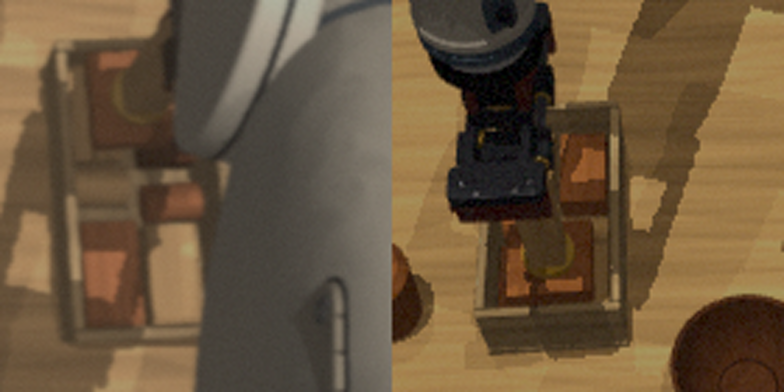

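Emit:
drive_tool(targets=[{"dp": [0, 0, 3], "delta_rot": [0, 0, 0], "claw": 1}, {"dp": [0, 0, 6], "delta_rot": [0, 0, 0], "claw": 1}, {"dp": [0, 0, 9], "delta_rot": [0, 0, 0], "claw": 1}, {"dp": [0, 0, 12], "delta_rot": [0, 0, 0], "claw": 1}, {"dp": [0, 0, 15], "delta_rot": [0, 0, 0], "claw": 1}, {"dp": [0, 0, 18], "delta_rot": [0, 0, 0], "claw": 1}, {"dp": [0, 0, 21], "delta_rot": [0, 0, 0], "claw": 1}, {"dp": [0, 0, 24], "delta_rot": [0, 0, 0], "claw": 1}, {"dp": [0, 0, 25.5], "delta_rot": [0, 0, 0], "claw": 1}, {"dp": [0, 0, 25.5], "delta_rot": [0, 0, 0], "claw": 1}])

```text
t: 13.9
ee_pos: [0.6467, -0.1683, 0.147]
tcp_rot: [-3.14, -0.065, 0.007]
force: [-0.3, -1.1, -3.1]
gripper_width: 0.0321
```

Emit:
drive_tool(targets=[{"dp": [0, 0, 1], "delta_rot": [0, 0, 0], "claw": 1}, {"dp": [0, 0, 2], "delta_rot": [0, 0, 0], "claw": 1}, {"dp": [0, 0, 2], "delta_rot": [0, 0, 0], "claw": 1}])

```text
t: 14.15
ee_pos: [0.6471, -0.1683, 0.1459]
tcp_rot: [-3.14, -0.065, 0.005]
force: [-1.6, 2.3, 3.5]
gripper_width: 0.0319
```

Emit:
drive_tool(targets=[{"dp": [0, 0, -4], "delta_rot": [0, 0, 0], "claw": 1}, {"dp": [0, 0, -14], "delta_rot": [0, 0, 0], "claw": 1}, {"dp": [0, 0, -29], "delta_rot": [0, 0, 0], "claw": 1}, {"dp": [0, 0, -46], "delta_rot": [0, 0, 0], "claw": 1}, {"dp": [0, 0, -64], "delta_rot": [0, 0, 0], "claw": 1}, {"dp": [0, 0, -80], "delta_rot": [0, 0, 0], "claw": 1}, {"dp": [0, 0, -90], "delta_rot": [0, 0, 0], "claw": 1}, {"dp": [0, 0, -92], "delta_rot": [0, 0, 0], "claw": 1}, {"dp": [0, 0, -92], "delta_rot": [0, 0, 0], "claw": 1}])

```text
t: 14.9
ee_pos: [0.6477, -0.1685, 0.2388]
tcp_rot: [-3.141, -0.065, 0.003]
force: [0.1, -0.4, -1.6]
gripper_width: 0.0321
```

```bash
python3 -c "
from h import *
go((.5488,.126,.24),2.3)"
```

```text
t 14.9 pos [ 0.6477 -0.1685  0.2388] yaw 2.38 F [ 0.1 -0.4 -1.6] T [-0.06  0.03 -0.01] w 0.0321
dp [-86.6, -298.3, -0.9] rot [-0.02, 0.1, 0.08]
```

Emit:
drive_tool(targets=[{"dp": [-4, -13, 0], "delta_rot": [0, 0, 0], "claw": 1}, {"dp": [-11, -39, 0], "delta_rot": [0, 0, 0], "claw": 1}, {"dp": [-20, -70, 0], "delta_rot": [0, 0, 0], "claw": 1}, {"dp": [-29, -101, 0], "delta_rot": [0, 0, 0], "claw": 1}, {"dp": [-38, -132, 0], "delta_rot": [0, 0, 0], "claw": 1}, {"dp": [-47, -163, 0], "delta_rot": [0, 0, 0], "claw": 1}, {"dp": [-56, -194, 0], "delta_rot": [0, 0, 0], "claw": 1}, {"dp": [-65, -225, 0], "delta_rot": [0, 0, 0], "claw": 1}, {"dp": [-74, -255, 0], "delta_rot": [0, 0, 0], "claw": 1}, {"dp": [-81, -280, 0], "delta_rot": [0, 0, 0], "claw": 1}, {"dp": [-86, -296, 0], "delta_rot": [0, 0, 0], "claw": 1}, {"dp": [-86.6, -298.3, 0], "delta_rot": [0, 0, 0], "claw": 1}])

```text
t: 15.9
ee_pos: [0.5463, 0.1289, 0.2379]
tcp_rot: [-3.14, -0.07, 0.007]
force: [0.3, 0.2, -2.4]
gripper_width: 0.0319
```

```bash
python3 -c "
from h import *
p=snap('scene','s12.png');q=snap('top','t12.png')
for P in (p,q):
  for k in ('tamper','mat','offcut_a','round_a'):
    for d in nets.pinpoint(P,k): print(k,round(d['score'],2),w(P,d['centre']).round(4))
a=cv2.imread('pics/t12.png')[150:290,290:430]
b=cv2.imread('pics/s12.png')[110:250,130:270]
cv2.imwrite('pics/c13.png',cv2.resize(np.hstack([a,b]),None,fx=2.8,fy=2.8,interpolation=2))
a=cv2.imread('pics/t12.png')[150:290,150:290]
b=cv2.imread('pics/s12.png')[70:230,220:380]; b=cv2.resize(b,(140,140))
cv2.imwrite('pics/c14.png',cv2.resize(np.hstack([a,b]),None,fx=2.8,fy=2.8,interpolation=2))
go((.5488,.126,.2),2.3)"
```

```text
tamper 0.69 [0.5463 0.1294 0.1301]
tamper 0.38 [ 0.5519  0.126  -0.004 ]
mat 0.83 [ 0.548   0.1258 -0.0029]
offcut_a 0.93 [ 0.6392 -0.1974  0.0202]
offcut_a 0.82 [ 0.5113 -0.1478  0.0245]
offcut_a 0.76 [ 0.6466 -0.1414  0.0228]
offcut_a 0.69 [ 0.5154 -0.1976  0.0261]
offcut_a 0.56 [ 0.5829 -0.1695 -0.0041]
round_a 0.7 [ 0.5719 -0.199   0.0251]
round_a 0.43 [ 0.5837 -0.1414  0.026 ]
tamper 0.61 [0.549  0.1271 0.1343]
mat 0.65 [0.5492 0.126  0.0033]
mat 0.21 [0.746  0.0101 0.0018]
offcut_a 0.98 [ 0.517  -0.2026  0.024 ]
offcut_a 0.96 [ 0.6487 -0.1404  0.0224]
offcut_a 0.78 [ 0.6458 -0.2037  0.0209]
offcut_a 0.55 [ 0.5157 -0.1505  0.0196]
round_a 0.85 [ 0.5709 -0.2018  0.0282]
round_a 0.82 [ 0.5882 -0.1447  0.0209]
t 16.4 pos [0.549  0.1253 0.239 ] yaw 2.31 F [-0.1 -0.6 -0.7] T [-0.04  0.08  0.03] w 0.032
dp [-0.1, -0.7, 39.0] rot [-0.02, 0.1, 0.01]
```

View pics/c13.png

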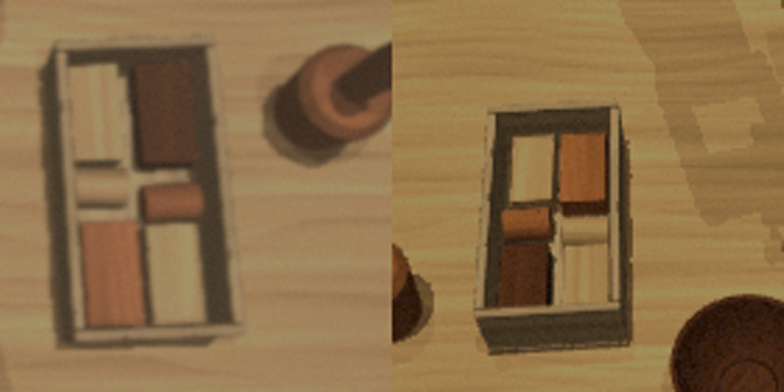

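View pics/c14.png

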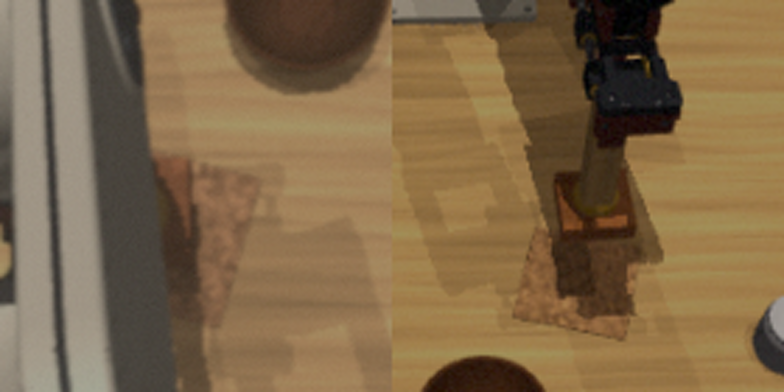

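Emit:
drive_tool(targets=[{"dp": [0, -0.7, 8], "delta_rot": [0, 0, 0], "claw": 1}, {"dp": [0, -0.7, 22], "delta_rot": [0, 0, 0], "claw": 1}, {"dp": [0, -0.7, 42], "delta_rot": [0, 0, 0], "claw": 1}, {"dp": [0, -0.7, 62], "delta_rot": [0, 0, 0], "claw": 1}, {"dp": [0, -0.7, 82], "delta_rot": [0, 0, 0], "claw": 1}, {"dp": [0, -0.7, 100], "delta_rot": [0, 0, 0], "claw": 1}, {"dp": [0, -0.7, 111], "delta_rot": [0, 0, 0], "claw": 1}, {"dp": [0, -0.7, 118], "delta_rot": [0, 0, 0], "claw": 1}, {"dp": [0, -0.7, 121], "delta_rot": [0, 0, 0], "claw": 1}, {"dp": [0, -0.7, 121], "delta_rot": [0, 0, 0], "claw": 1}, {"dp": [0, -0.7, 121], "delta_rot": [0, 0, 0], "claw": 1}, {"dp": [0, -0.7, 121], "delta_rot": [0, 0, 0], "claw": 1}])

```text
t: 17.4
ee_pos: [0.5495, 0.1262, 0.1189]
tcp_rot: [-3.14, -0.063, 0.0]
force: [0.3, -0.3, -2.3]
gripper_width: 0.032
```

```bash
python3 -c "
from h import *
go((.5488,.126,.1118),2.3)"
```

```text
t 17.4 pos [0.5495 0.1262 0.1189] yaw 2.31 F [ 0.3 -0.3 -2.3] T [-0.08  0.07 -0.03] w 0.032
dp [-0.7, 0.2, 7.1] rot [-0.03, 0.0, 0.01]
```

Emit:
drive_tool(targets=[{"dp": [-0.7, 0, 2], "delta_rot": [0, 0, 0], "claw": 1}, {"dp": [-0.7, 0, 4], "delta_rot": [0, 0, 0], "claw": 1}, {"dp": [-0.7, 0, 5.5], "delta_rot": [0, 0, 0], "claw": 1}, {"dp": [-0.7, 0, 6.5], "delta_rot": [0, 0, 0], "claw": 1}, {"dp": [-0.7, 0, 7], "delta_rot": [0, 0, 0], "claw": 1}, {"dp": [-0.7, 0, 7], "delta_rot": [0, 0, 0], "claw": 1}])

```text
t: 17.9
ee_pos: [0.5488, 0.1262, 0.1119]
tcp_rot: [-3.14, -0.063, 0.0]
force: [-1.2, 0.5, -2.3]
gripper_width: 0.0319
```

Emit:
drive_tool(targets=[{"dp": [0, 0, 0.5], "delta_rot": [0, 0, 0], "claw": 1}, {"dp": [0, 0, 1], "delta_rot": [0, 0, 0], "claw": 1}, {"dp": [0, 0, 1], "delta_rot": [0, 0, 0], "claw": 1}])

```text
t: 18.15
ee_pos: [0.5489, 0.1263, 0.1118]
tcp_rot: [-3.14, -0.063, -0.0]
force: [-3.2, 0.3, 7.0]
gripper_width: 0.0321
```

Seated (9 N swing). Release slowly.

Emit:
drive_tool(targets=[{"dp": [0, 0, 0], "delta_rot": [0, 0, 0], "claw": 0.5}, {"dp": [0, 0, 0], "delta_rot": [0, 0, 0], "claw": 0.4}, {"dp": [0, 0, 0], "delta_rot": [0, 0, 0], "claw": 0.2}, {"dp": [0, 0, 0], "delta_rot": [0, 0, 0], "claw": 0}, {"dp": [0, 0, 0], "delta_rot": [0, 0, 0], "claw": 0}, {"dp": [0, 0, 0], "delta_rot": [0, 0, 0], "claw": 0}, {"dp": [0, 0, 0], "delta_rot": [0, 0, 0], "claw": 0}, {"dp": [0, 0, 0], "delta_rot": [0, 0, 0], "claw": 0}, {"dp": [0, 0, 0], "delta_rot": [0, 0, 0], "claw": 0}, {"dp": [0, 0, 0], "delta_rot": [0, 0, 0], "claw": 0}])

```text
t: 18.98
ee_pos: [0.5489, 0.1263, 0.1117]
tcp_rot: [-3.14, -0.063, -0.0]
force: [-0.4, 1.8, 0.3]
gripper_width: 0.0877
```

Emit:
drive_tool(targets=[{"dp": [0, 0, 0], "delta_rot": [0, 0, 0], "claw": 0}, {"dp": [0, 0, 0], "delta_rot": [0, 0, 0], "claw": 0}, {"dp": [0, 0, 0], "delta_rot": [0, 0, 0], "claw": 0}])

```text
t: 19.23
ee_pos: [0.5489, 0.1263, 0.1117]
tcp_rot: [-3.14, -0.063, -0.0]
force: [-0.6, -0.3, -0.1]
gripper_width: 0.088
```

```bash
python3 -c "
from h import *
go((.5488,.126,.22),2.3)
p=snap('scene','s13.png')
for k in ('tamper','mat'):
    for d in nets.pinpoint(p,k): print(k,round(d['score'],2),w(p,d['centre']).round(4))"
```

```text
t 19.23 pos [0.5489 0.1263 0.1117] yaw 2.31 F [-0.6 -0.3 -0.1] T [-0.1   0.07  0.05] w 0.088
dp [-0.1, 0.2, -108.3] rot [-0.04, -0.01, 0.01]
tamper 0.94 [0.5493 0.1277 0.0054]
mat 0.71 [ 0.5508  0.1279 -0.0048]
```

Straight up, then away toward the base.

Emit:
drive_tool(targets=[{"dp": [0, 0, -8], "delta_rot": [0, 0, 0], "claw": 0}, {"dp": [0, 0, -22], "delta_rot": [0, 0, 0], "claw": 0}, {"dp": [0, 0, -42], "delta_rot": [0, 0, 0], "claw": 0}, {"dp": [0, 0, -65], "delta_rot": [0, 0, 0], "claw": 0}, {"dp": [0, 0, -90], "delta_rot": [0, 0, 0], "claw": 0}, {"dp": [0, 0, -115], "delta_rot": [0, 0, 0], "claw": 0}, {"dp": [0, 0, -135], "delta_rot": [0, 0, 0], "claw": 0}, {"dp": [0, 0, -145], "delta_rot": [0, 0, 0], "claw": 0}, {"dp": [0, 0, -148], "delta_rot": [0, 0, 0], "claw": 0}])

```text
t: 20.13
ee_pos: [0.5499, 0.1264, 0.2622]
tcp_rot: [-3.14, -0.063, -0.006]
force: [-0.0, 0.5, 0.2]
gripper_width: 0.0875
```

Emit:
drive_tool(targets=[{"dp": [-10, -15, 0], "delta_rot": [0, 0, 0], "claw": 0}, {"dp": [-25, -40, 0], "delta_rot": [0, 0, 0], "claw": 0}, {"dp": [-40, -70, 0], "delta_rot": [0, 0, 0], "claw": 0}, {"dp": [-60, -100, 0], "delta_rot": [0, 0, 0], "claw": 0}, {"dp": [-80, -130, 0], "delta_rot": [0, 0, 0], "claw": 0}, {"dp": [-100, -160, 0], "delta_rot": [0, 0, 0], "claw": 0}, {"dp": [-120, -190, 0], "delta_rot": [0, 0, 0], "claw": 0}, {"dp": [-140, -220, 0], "delta_rot": [0, 0, 0], "claw": 0}, {"dp": [-155, -245, 0], "delta_rot": [0, 0, 0], "claw": 0}, {"dp": [-165, -260, 0], "delta_rot": [0, 0, 0], "claw": 0}, {"dp": [-165, -260, 0], "delta_rot": [0, 0, 0], "claw": 0}])

```text
t: 21.05
ee_pos: [0.3722, 0.3815, 0.2606]
tcp_rot: [-3.14, -0.069, -0.003]
force: [-0.5, 0.6, -0.4]
gripper_width: 0.0877
```

```bash
python3 -c "
from h import *
go((.5488,.126,.22),2.3)
p=snap('scene','s14.png');q=snap('top','t14.png')
for P in (p,q):
  for k in ('tamper','mat','bowl','mallet','wax_tin'):
    for d in nets.pinpoint(P,k)[:1]: print(k,round(d['score'],2),w(P,d['centre']).round(4))
cv2.imwrite('pics/c15.png',np.hstack([cv2.resize(cv2.imread('pics/s14.png')[100:290,100:410],None,fx=1.29,fy=1.29),cv2.resize(cv2.imread('pics/t14.png')[100:290,80:390],None,fx=1.29,fy=1.29)]))
a=cv2.imread('pics/t14.png')[190:280,165:255]
cv2.imwrite('pics/c16.png',cv2.resize(a,None,fx=6.4,fy=6.4,interpolation=2))"
```

```text
t 21.05 pos [0.3722 0.3815 0.2606] yaw 2.51 F [-0.5  0.6 -0.4] T [-0.08  0.08  0.02] w 0.0877
dp [165.2, 263.0, 40.8] rot [-0.04, -0.11, 0.21]
tamper 0.74 [0.5483 0.1306 0.0044]
mat 0.69 [ 0.5514  0.1266 -0.0006]
bowl 0.7 [ 0.7456  0.0064 -0.003 ]
mallet 0.79 [ 0.6533 -0.3341 -0.0022]
wax_tin 0.68 [0.6447 0.3519 0.0016]
tamper 0.73 [0.5491 0.1243 0.0048]
bowl 0.86 [ 7.445e-01  7.200e-03 -4.000e-04]
mallet 0.91 [ 0.6561 -0.3366  0.    ]
wax_tin 0.77 [0.6421 0.3513 0.0059]
```

View pics/c15.png

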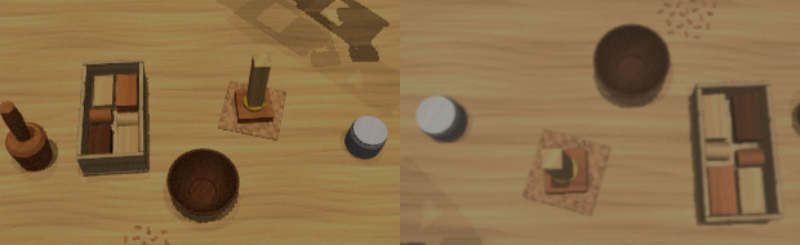

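View pics/c16.png

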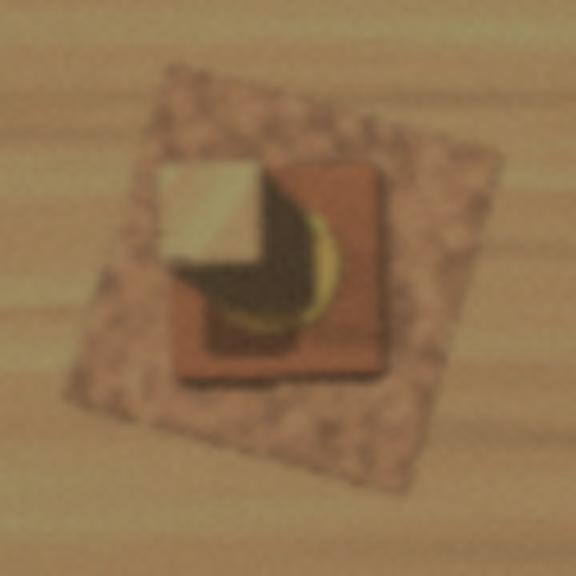

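```bash
python3 -c "
from h import *
print(r.close_job())"
```

```text
the job is handed in; nothing more can be done
None
```

The job is done and handed in at about 21 s, well under the 51 s limit.

- **Pressing:** I gripped the tamper by its handle and pressed the two offcuts at the -x end, then the two at the +x end. The wrist force changed by about 6–9 N once each pair lay flat.
- **Crate check:** After the last press, both cameras showed all four offcuts flat, with origins at about 20–26 mm (24 expected). The two rounds were on the floor at about 21–28 mm (25 expected). Only the tamper touched the pieces.
- **Tamper:** It stands upright on the cork mat, released, with the arm moved clear. The top camera and the gripper put it within about 2 mm of the mat's middle. The scene camera put it about 5 mm off, which is close to the networks' error.
- **Bystanders:** The bowl, mallet and tin measure where they started, within a few millimetres of network error. No check failed, though the top camera did not detect the mat in the final look.

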